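Put the bar sharpening stone away in the bench box's hidden drawer

TASK

Press the round wooden pad on top of the bench box until its hidden drawer springs open, then lay the long bar-shaped sharpening stone flat on the drawer's floor and let go, leaving the drawer open. The round puck stone is not wanted, and the glass cloche must stay standing where it is.

Things in the scene. Friction and masses are not known exactly. Their poses are not given: they have to be found in the camera images.
- press_pad (a point): Top centre of the round wooden push pad (32 mm across, 12 mm proud) on a fixed wooden box 200 deep, 220 wide, 77 high. x: from box front (facing the robot) to back, y: left, z: up. It is 45 mm behind the front, 55 mm left of the middle. Sprung, 10 mm travel straight down, 1 to 5 N; frees the drawer after 7 mm. 120 mm high plant labels stand at the box's back, 135 mm behind the pad.
- tray (a point): Point on the hidden drawer's floor; moves with the drawer. Drawer front: flush, no handle. Once freed it springs out 135 mm along this point's -x in about 1 s and stays. Then this is the middle of the open floor, 123 mm (x) by 164 mm (y), 10 mm above the bench; front wall 52, side walls 37 mm above the floor; the box's top begins 61 mm behind, 77 mm above the bench. Axes as press_pad.
- stone (a point): Centre of the loose grey bar-shaped sharpening stone, 100 mm long (x), 26 wide (y), 20 high (z), 0.13 kg, lying flat on the bench to the left or right of the box, centre 10 mm up. A round puck stone of the same grey, 68 mm across and 28 high, lies on the other side: not wanted.
- cloche: Loose clear glass cloche (bell with ball knob), 108 mm across, 140 mm high, standing left or right of the box, farther from the robot than the stones. Origin: centre of its underside, z up. Leave it alone.
Not all that is in view belongs to the job. What is meant by the part that bears stone is not green or turquoise, and is the smaller of those in its own colour.

How it is judged:
On the way:
1. the hidden drawer has sprung open, the stone still outside it (distance of tray from where it was at the start of the episode above 0.115 m and horizontal distance between stone and tray above 0.12 m), for 0.2 s.
At the end, for the whole second after the job is handed in: The drawer is out by more than 115 mm, and the bar stone lies flat (within 14 degrees) on the drawer's floor, anywhere between its walls (its centre within -60 to +100 mm of the tray point along the drawer and 80 mm across, 4 to 18 mm above the floor), for the second after the end (distance of tray from where it was at the start of the episode above 0.115 m and x of stone in the frame of tray between -0.06 and 0.1 m and y of stone in the frame of tray between -0.08 and 0.08 m and z of stone in the frame of tray between 0.004 and 0.018 m and angle between stone's own z axis and vertical below 0.25 rad); the robot touches nothing.
It fails at once if the glass cloche is tipped or shifted by more than 30 mm (distance of cloche from where it was at the start of the episode above 0.03 m or angle between cloche's own z axis and vertical above 0.3 rad).
It also fails if it takes over 53 s, if anything falls off the work surface, if the arm or the gripper's body presses on something with over 40 N, if the wrist force passes 120 N, or if a joint passes its speed limit or range.

ROBOT

A 6-joint arm with a two-finger parallel gripper is mounted at the origin on the work surface. World frame = base frame: x ahead of the robot, y to its left, z up, the work surface at z = 0. Lengths are in m, angles in rad, forces in N, time in s.
With the tool pointing down it reaches from about 0.25 to 0.725 m from the base axis. Payload 9.7 kg.
Tool frame: the origin (TCP) lies midway between the tips of the shut fingers; the grasp point (between the pads) lies 19 mm behind it (env.grasp_offset is the distance from the TCP to the grasp point, in m); z points along the fingers, x is the direction in which the jaws open and shut, and the axes are right-handed (so a half turn about z gives the same grasp; the last joint's range is limited). The gripper opens to 85 mm and grips with 20 to 120 N. Pads are 22 mm wide; open, the fingers measure 114 mm over their backs; the gripper's body (76 mm by 85 mm) begins 54 mm behind the grasp point. The pads swing forward as they close: fully open they stand 13 mm farther back than shut.
Start: joints at [-1.214, 0.087, 0.176, 1.66, 0, 1.571], TCP at [0.192, -0.515, 0.231] pointing down, gripper open.
Joint ranges: [-3.13, 3.13], [-0.85, 1.81], [-1.15, 1.24], [-2.2, 2.28], [-1.44, 1.52], [-3.14, 3.14]. Speed limits (rad/s): [2.22, 2.22, 2.57, 3.14, 3.14, 3.14].

INTERFACE

Orientations are given as a unit quaternion [x, y, z, w].
In Python, from workcell import env gives the robot as it stands.
- The arm moves only by the tool drive_tool, never from a script. Its arguments are lists of equal length, an entry for each row: "travel": the shift along the world's x, y, z scaled (see below), a list of three; "dr": the turn, a rotation vector about the world's x, y, z scaled (see below), a list of three. A call has exactly 10 rows; each row shifts and turns the pose as measured when the row begins; what a row does not reach is not made up. The controller multiplies each number of a shift by 0.25 m and each number of a turn by 180 degrees. A row lasts 1/10 s, in which the tool goes at most 50 mm and 8.59 degrees, less where a joint would pass 70% of its speed; a pose out of reach is approached as far as the arm can. A call with a number of a shift or a turn outside -1 to 1 is refused whole. A call with a gripper value outside its range is refused whole. "grip" is the gripper's target within -1 to 1 (fully open at 1, half-way at 0, shut at -1), set as the call begins (left out, the last holds). The fingers move at their own pace and stop on an object; "force" is the grip in N (left out, the last holds). Time passes only in rows, so rows that do not move let the fingers close, or fill a call up. It gives the time, the measured TCP pose, the force and the opening at its end, in the units of the state.
- env.state(): the state, without advancing time (a new reading comes with each control period).
- env.grab_frame(name): name is "scene" or "top" or "wrist"; returns the picture (384x512x3 uint8, red, green, blue); there is no depth.
- env.camera_model(name): a dict with "fx", "fy", "cx", "cy" (pixels), "cam_to_world" (4x4, takes a point from camera to world coordinates); the wrist camera has in their place "mount" (4x4, takes a point from camera to tool coordinates, whose origin is the TCP and whose axes are the tool frame's). Camera axes: x right, y down, z forward; pixel columns grow to the right and rows downward; lengths in m; the calibration is good to about 2 mm. The wrist camera is an equidistant fisheye: a pixel r from the principal point sees the ray r / f radians off the axis. A picture is of the moment at which its call begins: read the wrist's pose just before it. camera_model takes no time and is no camera call.
- env.sign_off(): hands the job in, once; it reports no verdict.
Trained networks look in the newest picture that a camera, given by its name, has taken for a name from the list of things; names that differ only in an ending like _2 or _b are one class to them, and where a whole thing is asked for, a point or a joint stands for the part that bears it (a point fixed in the world has none). Each returns a list of dicts, best first, with "confidence" (0 to 1); they miss things now and then, are a little off and sometimes report something else, mostly with a low value. They report only what shows in the picture. A call takes as long as a camera call. They do not tell look-alikes from the thing itself.
- env.recognise(camera, name): "box" ([left, top, width, height] in pixels, round what is visible of it).
- env.silhouettes(camera, name): "mask" (384x512 bool, what is visible of it) and "box" ([left, top, width, height] in pixels, round what is visible of it).
The state is a dict: "time_s": time; "qpos": joint angles; "joint_velocities": joint speeds; "joint_torque": joint torques, N m; "eef_pos": TCP position; "ee_rot": TCP orientation; "contact_force": force on the tool from outside, world axes, zero at the start; "moment": the same for the moment, N m; "grip_width": opening from 0.0 (shut) to 1.0 (fully open).
Only numpy, scipy, OpenCV 4.12 (cv2) and the standard library are available. Lean on these libraries where they do the work, as an engineer would, in place of code of your own. Each camera call takes 0.05 s, during which the arm holds its last target.

## Working session

There is one attempt and no reset: what is moved stays moved. The work goes in short steps, Python scripts to look and compute and a tool call to move; the robot and the scene stay as the last step left them, time stands still between calls to the robot, and variables do not carry over. Pictures are saved under pics/ and viewed, and the job is handed in when it is done.

Besides the shell and the picture viewer there is one more tool, called after "Request:" as a command line: name --argument value ..., lists and objects as JSON in quotes. drive_tool: Moves the arm, as the interface text tells. Its arguments: {"type":"object","properties":{"travel":{"type":"array"},"dr":{"type":"array"},"grip":{"type":"number"},"force":{"type":"number"}},"required":["travel","dr"]}

```bash
ls; mkdir -p pics
cat > h.py <<'E'
import numpy as np, cv2
from workcell import env
def save(n,im,s=1.5):
    cv2.imwrite('pics/'+n,cv2.resize(im[:,:,::-1],None,fx=s,fy=s,interpolation=cv2.INTER_CUBIC))
def ray(cam,u,v):
    m=env.camera_model(cam);T=np.array(m['cam_to_world'])
    d=T[:3,:3]@np.array([(u-m['cx'])/m['fx'],(v-m['cy'])/m['fy'],1.]);return T[:3,3],d
def atz(cam,u,v,z):
    o,d=ray(cam,u,v);return o+d*(z-o[2])/d[2]
def proj(cam,p):
    m=env.camera_model(cam);T=np.linalg.inv(np.array(m['cam_to_world']))
    q=T[:3,:3]@np.array(p)+T[:3,3];return m['fx']*q[0]/q[2]+m['cx'],m['fy']*q[1]/q[2]+m['cy']
E
python3 - <<'E'
from h import *
for c in('scene','top'):
    save(c+'1.png',env.grab_frame(c))
    m=env.camera_model(c);print(c,m['fx'],np.round(m['cam_to_world'],3).tolist())
    for n in('stone','press_pad','tray','cloche'):
        try:
            for r in env.silhouettes(c,n):print(n,round(r['confidence'],2),r['box'],r['mask'].sum())
        except Exception as e: print(n,e)
s=env.state();print(s['time_s'],s['eef_pos'],s['ee_rot'],s['grip_width'])
E
```

```text
pics
scene 348.5170172101633 [[-0.842, 0.467, -0.269, 0.864], [0.539, 0.731, -0.418, 0.559], [0.002, -0.497, -0.868, 1.064], [0.0, 0.0, 0.0, 1.0]]
stone 0.65 [301.3, 317.4, 45.4, 48.2] 851
stone 0.64 [316.7, 226.7, 29.2, 27.7] 261
stone 0.61 [308.0, 185.5, 11.5, 39.9] 439
stone 0.53 [314.4, 269.0, 30.7, 21.4] 292
press_pad 0.62 [246.2, 179.3, 14.3, 8.7] 71
cloche 0.72 [162.6, 106.6, 28.4, 36.3] 802
top 351.10485424561494 [[0.006, -0.979, 0.204, 0.316], [-1.0, -0.005, 0.007, 0.081], [-0.006, -0.204, -0.979, 1.144], [0.0, 0.0, 0.0, 1.0]]
stone 0.62 [89.6, 156.8, 49.0, 20.0] 590
stone 0.58 [203.1, 219.6, 37.2, 33.6] 513
stone 0.51 [176.0, 211.0, 8.2, 29.9] 276
cloche 0.92 [372.6, 143.6, 33.2, 34.7] 957
cloche 0.38 [172.3, 211.2, 11.9, 27.8] 273
0.5 [ 0.1920928  -0.51537028  0.23126035] [ 8.21354772e-01 -5.70417688e-01 -6.28200435e-06 -1.14334819e-05] 0.9992493762380398
```

View pics/scene1.png

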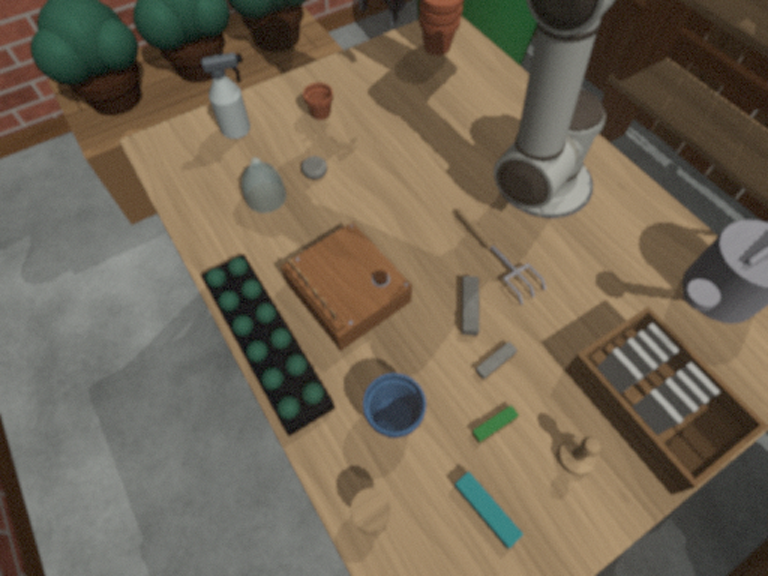

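View pics/top1.png

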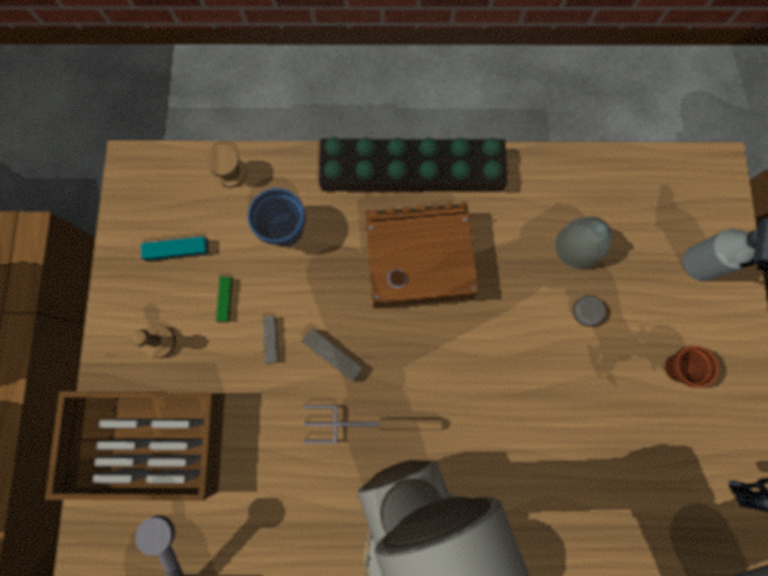

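The top view (1.5x pixels) shows grey bars at (270,339), smaller, and at (332,354), larger. A green bar is at (224,299) and a turquoise one at (174,248). By the description, the one meant is the smaller grey bar at (270,339). I'll confirm it in a crop with measurements.

Run:
```python
from h import *
im=env.grab_frame('top')
save('crop1.png',im[130:270,130:340],3.8)
for r in env.silhouettes('top','stone'):
    m=r['mask'].astype(np.uint8)
    ys,xs=np.nonzero(m)
    P=np.array([atz('top',u,v,0.015)[:2] for u,v in zip(xs,ys)],dtype=np.float32)
    rc=cv2.minAreaRect(P*1000); print(r['confidence'],(xs.mean(),ys.mean()),rc)
im2=env.grab_frame('scene')
save('crop2.png',im2[140:270,180:360],4)
for r in env.silhouettes('scene','stone'):
    ys,xs=np.nonzero(r['mask'])
    P=np.array([atz('scene',u,v,0.012)[:2] for u,v in zip(xs,ys)],dtype=np.float32)
    print('S',r['confidence'],(xs.mean(),ys.mean()),cv2.minAreaRect(P*1000))
```

```text
0.86 (np.float64(148.7843137254902), np.float64(199.57254901960783)) ((520.0963745117188, 443.3494873046875), (29.954782485961914, 96.51025390625), 89.78562927246094)
0.77 (np.float64(115.34129692832765), np.float64(165.5494880546075)) ((633.4783935546875, 562.2679443359375), (47.597354888916016, 150.5657501220703), 6.437418460845947)
0.73 (np.float64(179.42696629213484), np.float64(225.95505617977528)) ((433.88592529296875, 337.9070739746094), (97.5512466430664, 29.009246826171875), 3.0905449390411377)
0.68 (np.float64(220.5418502202643), np.float64(235.93612334801762)) ((400.8539733886719, 204.03897094726562), (140.53016662597656, 36.188140869140625), 51.934478759765625)
S 0.98 (np.float64(324.9352517985611), np.float64(339.3549160671463)) ((632.7420043945312, 557.8074340820312), (43.59972381591797, 141.9815216064453), 6.271968364715576)
S 0.68 (np.float64(330.39871382636653), np.float64(281.37942122186496)) ((517.3348999023438, 441.0300598144531), (29.132305145263672, 106.98686218261719), 89.14479064941406)
S 0.55 (np.float64(313.08620689655174), np.float64(204.14224137931035)) ((398.8780212402344, 197.82156372070312), (151.3000030517578, 43.4927978515625), 55.34672546386719)
S 0.52 (np.float64(331.38495575221236), np.float64(238.91592920353983)) ((428.58489990234375, 335.20806884765625), (99.40215301513672, 26.3299617767334), 6.194043159484863)
```

View pics/crop1.png

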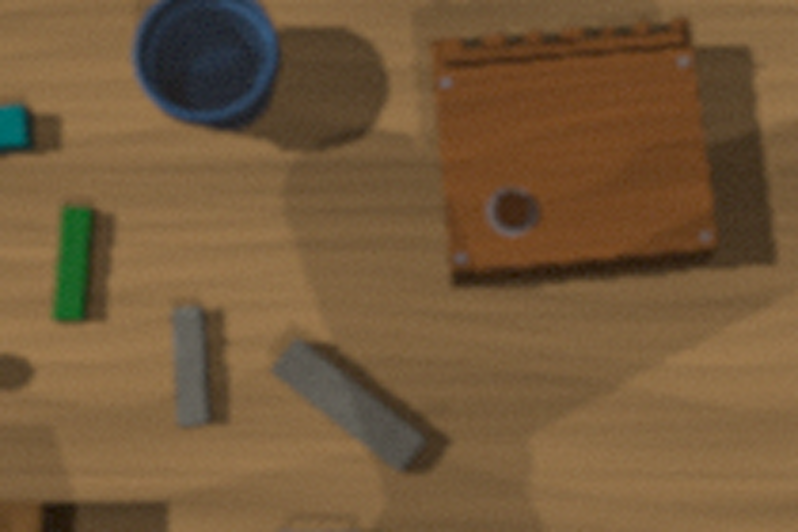

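View pics/crop2.png

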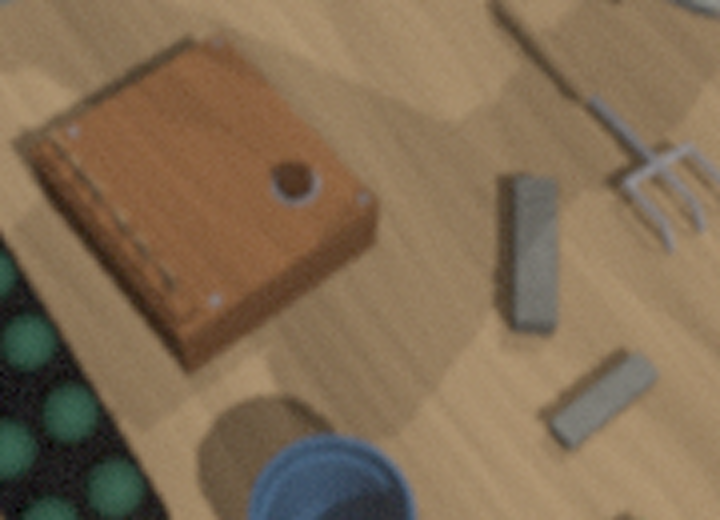

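Crop 1 confirms it: the smaller grey bar is at crop (192,366) and measures about 98 x 29 mm at (0.43, 0.337). The larger bar at (350,405) is about 140 mm, a decoy. Next I'll locate the pad and the box.

Run:
```python
from h import *
f=lambda u,v:(130+(u+.5)/3.8-.5,130+(v+.5)/3.8-.5)
g=lambda u,v:(180+(u+.5)/4-.5,140+(v+.5)/4-.5)
for n,p,z in(('pad',(515,211),.089),('FL',(452,271),.077),('FR',(716,251),.077),('BLtop',(437,62),.077),('BRtop',(692,45),.077)):
    print(n,np.round(atz('top',*f(*p),z),4))
for n,p,z in(('pad',(294,181),.089),('FL',(376,208),.077),('BL',(193,345),.077),('FR',(216,38),.077)):
    print('S',n,np.round(atz('scene',*g(*p),z),4))
```

```text
pad [0.553  0.0635 0.089 ]
FL [0.5055 0.1143 0.077 ]
FR [ 0.5231 -0.1003  0.077 ]
BLtop [0.6835 0.1289 0.077 ]
BRtop [ 0.6994 -0.0853  0.077 ]
S pad [0.5563 0.067  0.089 ]
S FL [0.51   0.1185 0.077 ]
S BL [0.6971 0.1432 0.077 ]
S FR [ 0.532  -0.0988  0.077 ]
```

Both cameras agree. The box yaw is about +4.7°, the pad is at about (0.556, 0.065), and the opened floor middle should land near (0.457, 0.004). I'm moving to above the pad with the fingers shut.

Request:
drive_tool --travel '[[0.08, 0.13, 0], [0.08, 0.13, 0], [0.08, 0.13, 0], [0.08, 0.13, 0], [0.08, 0.13, 0], [0.08, 0.13, 0], [0.08, 0.13, 0], [0.08, 0.13, 0], [0.08, 0.13, 0], [0.08, 0.13, 0]]' --dr '[[0, 0, -0.009], [0, 0, -0.009], [0, 0, -0.009], [0, 0, -0.009], [0, 0, -0.009], [0, 0, -0.009], [0, 0, -0.009], [0, 0, -0.009], [0, 0, -0.009], [0, 0, -0.009]]' --grip -1

```text
time_s: 1.7
eef_pos: [0.3949, -0.1808, 0.2307]
ee_rot: [0.726, -0.688, 0.001, -0.0]
contact_force: [1.6, -0.9, 0.2]
grip_width: -0.004
```

Request:
drive_tool --travel '[[0.08, 0.12, 0], [0.08, 0.12, 0], [0.08, 0.12, 0], [0.08, 0.12, 0], [0.08, 0.12, 0], [0.08, 0.12, 0], [0.08, 0.12, -0.1], [0.08, 0.12, -0.1], [0, 0, -0.1], [0, 0, 0]]' --dr '[[0, 0, 0.004], [0, 0, 0.004], [0, 0, 0], [0, 0, 0], [0, 0, 0], [0, 0, 0], [0, 0, 0], [0, 0, 0], [0, 0, 0], [0, 0, 0]]'

```text
time_s: 2.7
eef_pos: [0.5633, 0.063, 0.1545]
ee_rot: [0.744, -0.668, -0.0, -0.005]
contact_force: [1.0, -0.2, -1.2]
grip_width: -0.0
```

Request:
drive_tool --travel '[[-0.028, 0.008, -0.08], [0, 0, -0.06], [0, 0, 0], [0, 0, 0], [0, 0, 0], [0, 0, 0], [0, 0, 0], [0, 0, 0], [0, 0, 0], [0, 0, 0]]' --dr '[[0, 0, 0], [0, 0, 0], [0, 0, 0], [0, 0, 0], [0, 0, 0], [0, 0, 0], [0, 0, 0], [0, 0, 0], [0, 0, 0], [0, 0, 0]]'

```text
time_s: 3.7
eef_pos: [0.559, 0.0625, 0.1266]
ee_rot: [0.744, -0.668, 0.003, -0.009]
contact_force: [-0.2, 0.4, -0.3]
grip_width: -0.003
```

Run:
```python
from h import *
a=env.grab_frame('scene')[130:260,180:320];b=env.grab_frame('wrist')
save('p1.png',a,4);save('p1w.png',b,1.2)
s=env.state();print(s['eef_pos'],s['ee_rot'],s['contact_force'])
```

```text
[0.55896707 0.06249874 0.12645927] [ 0.74427399 -0.66781009  0.00249819 -0.00892544] [ 0.04057515 -0.16049404  0.78511652]
```

View pics/p1.png

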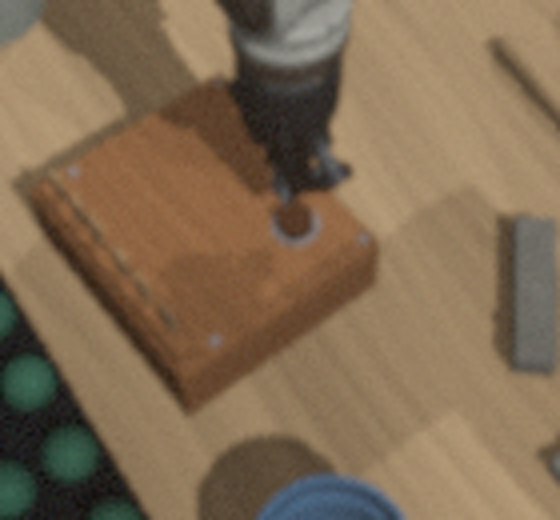

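View pics/p1w.png

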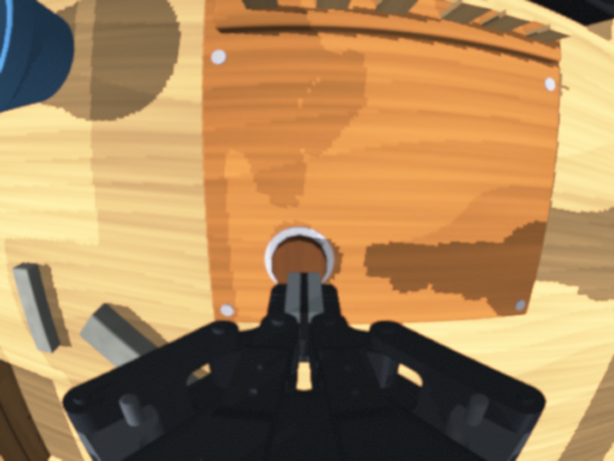

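The wrist view has the pad centre at about (300,262) and the finger tips at (303,275). I'll compute the pad position from this view.

```bash
cat >> h.py <<'E'
from scipy.spatial.transform import Rotation as R
def watz(u,v,z,s=None):
    s=s or env.state();m=env.camera_model('wrist');M=np.array(m['mount'])
    T=np.eye(4);T[:3,:3]=R.from_quat(s['ee_rot']).as_matrix();T[:3,3]=s['eef_pos'];T=T@M
    a=np.array([(u-m['cx'])/m['fx'],(v-m['cy'])/m['fy']]);th=np.linalg.norm(a)
    d=T[:3,:3]@np.array([*(a/th*np.sin(th)),np.cos(th)]);o=T[:3,3]
    return o+d*(z-o[2])/d[2]
E
python3 - <<'E'
from h import *
print(env.camera_model('wrist'))
for u,v,z in((300,262,.086),(300,262,.089),(226,310,.077),(521,305,.077),(218,57,.077),(550,84,.077)):print(watz(u/1.2,v/1.2,z))
E
```

```text
{'fx': 297.3186396354542, 'fy': 297.3186396354542, 'cx': 252.9543546559774, 'cy': 187.43226697179367, 'mount': array([[ 9.99999418e-01, -4.14176739e-05,  1.07828363e-03,
        -2.62975515e-04],
       [-2.71802730e-04,  9.57376385e-01,  2.88843181e-01,
        -7.36652952e-02],
       [-1.04428650e-03, -2.88843306e-01,  9.57375816e-01,
        -1.42797555e-01],
       [ 0.00000000e+00,  0.00000000e+00,  0.00000000e+00,
         1.00000000e+00]])}
[0.55625475 0.06457117 0.086     ]
[0.55745299 0.06464788 0.089     ]
[0.51452567 0.10718913 0.077     ]
[ 0.53362556 -0.09467955  0.077     ]
[0.66441327 0.121212   0.077     ]
[ 0.68385555 -0.07929127  0.077     ]
```

Request:
drive_tool --travel '[[-0.008, 0.008, -0.04], [0, 0, -0.04], [0, 0, -0.04], [0, 0, -0.025], [0, 0, -0.015], [0, 0, -0.012], [0, 0, -0.012], [0, 0, -0.01], [0, 0, 0], [0, 0, 0]]' --dr '[[0, 0, 0], [0, 0, 0], [0, 0, 0], [0, 0, 0], [0, 0, 0], [0, 0, 0], [0, 0, 0], [0, 0, 0], [0, 0, 0], [0, 0, 0]]'

```text
time_s: 4.8
eef_pos: [0.5569, 0.0636, 0.0808]
ee_rot: [0.745, -0.667, 0.004, -0.011]
contact_force: [-2.0, 0.4, 4.1]
grip_width: -0.001
```

Run:
```python
from h import *
save('p2.png',env.grab_frame('scene')[130:260,180:340],4)
print(env.state()['contact_force'],env.state()['eef_pos'])
```

```text
[-2.18120165  0.21011214  3.86832146] [0.55688381 0.06361362 0.08078633]
```

View pics/p2.png

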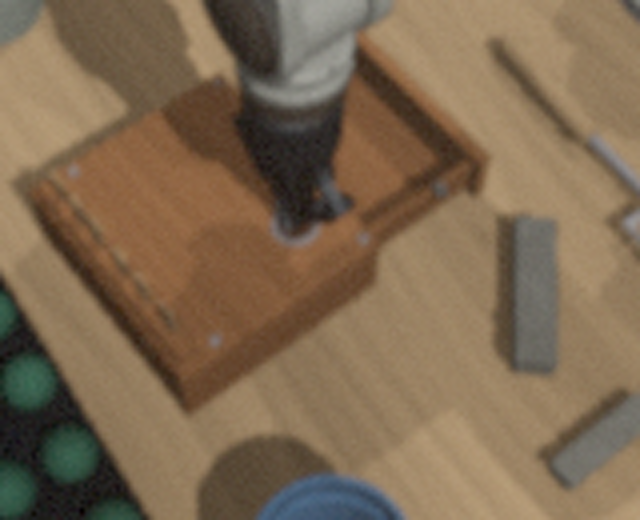

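The drawer is open: its front is at (480,160) in the crop and its floor is visible. I'm lifting and heading for the stone.

Request:
drive_tool --travel '[[0, 0, 0.12], [0, 0, 0.16], [0, 0, 0.12], [-0.06, 0.13, 0.04], [-0.06, 0.13, 0], [-0.06, 0.13, 0], [-0.06, 0.13, 0], [-0.06, 0.13, 0], [-0.06, 0.13, 0], [-0.06, 0.13, 0]]' --dr '[[0, 0, 0], [0, 0, 0], [0, 0, 0], [0, 0, 0], [0, 0, 0], [0, 0, 0], [0, 0, 0], [0, 0, 0], [0, 0, 0], [0, 0, 0]]' --grip 1

```text
time_s: 5.85
eef_pos: [0.4684, 0.1783, 0.1857]
ee_rot: [0.805, -0.591, -0.04, -0.035]
contact_force: [0.5, -0.4, 0.8]
grip_width: 1.004
```

```bash
cat >> h.py <<'E'
def need(yawdeg,s=None):
    s=s or env.state();q=R.from_quat(s['ee_rot']);a=np.radians(yawdeg)
    x=np.array([np.cos(a),np.sin(a),0]);z=np.array([0,0,-1.]);y=np.cross(z,x)
    t=R.from_matrix(np.c_[x,y,z]);return (t*q.inv()).as_rotvec()/np.pi
E
python3 - <<'E'
from h import *
save('w2.png',env.grab_frame('wrist'),1.5)
for r in env.silhouettes('wrist','stone'):
    ys,xs=np.nonzero(r['mask'])
    P=np.array([watz(u,v,0.015)[:2] for u,v in zip(xs,ys)],dtype=np.float32)
    print(r['confidence'],r['box'],cv2.minAreaRect(P*1000))
s=env.state();print(s['eef_pos'],s['ee_rot'],need(-85.5,s))
E
```

```text
Traceback (most recent call last):
  File "h.py", line 15, in watz
    s=s or env.state();m=env.camera_model('wrist');M=np.array(m['mount'])
                         ~~~~~~~~~~~~~~~~^^^^^^^^^
ValueError: time passes only in moves, steps and waits
```

View pics/w2.png

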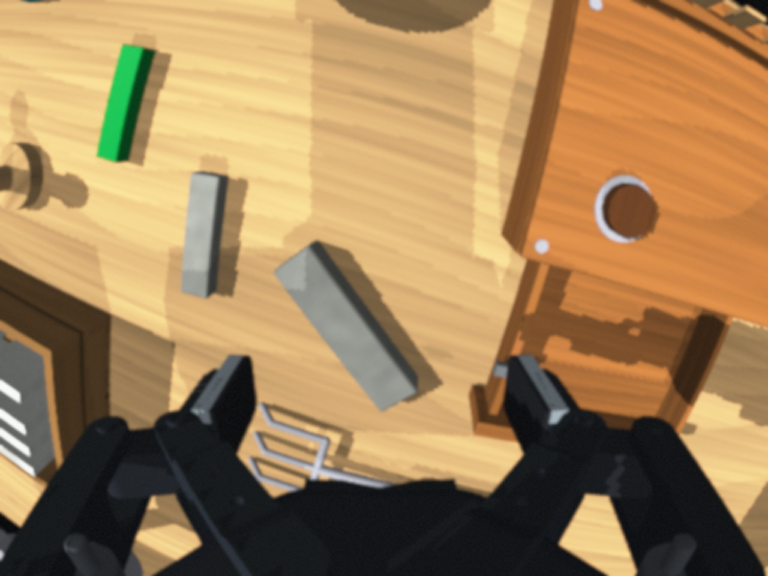

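The wrist view shows the smaller grey bar at (205,235) and the larger one at (345,325). The orientation drifted during the fast travel, so I'll correct it on the way.

Run:
```python
from h import *
s=env.state();print(s['eef_pos'],s['ee_rot'],need(-85.5,s))
```

```text
[0.46840064 0.17870466 0.18601246] [ 0.80528543 -0.59047564 -0.04016748 -0.03522032] [-0.03391157 -0.00356696 -0.07214514]
```

Request:
drive_tool --travel '[[-0.02, 0.08, 0], [-0.02, 0.08, 0], [-0.02, 0.08, 0], [-0.02, 0.08, 0], [-0.02, 0.08, 0], [-0.02, 0.08, 0], [-0.02, 0.08, 0], [-0.02, 0.08, 0], [0, 0, 0], [0, 0, 0]]' --dr '[[-0.006, -0.001, -0.012], [-0.006, -0.001, -0.012], [-0.006, -0.001, -0.012], [-0.006, -0.001, -0.012], [-0.005, 0, -0.012], [-0.005, 0, -0.012], [0, 0, -0.01], [0, 0, -0.01], [0, 0, 0], [0, 0, 0]]'

```text
time_s: 6.95
eef_pos: [0.4792, 0.167, 0.1858]
ee_rot: [0.791, -0.608, -0.057, -0.036]
contact_force: [0.1, -1.1, 0.7]
grip_width: 1.003
```

```bash
cat >> h.py <<'E'
def wmask(n,z,yaw,pic):
    s=env.state();im=env.grab_frame('wrist');save(pic,im,1.5)
    for r in env.silhouettes('wrist',n):
        ys,xs=np.nonzero(r['mask'])
        P=np.array([watz(u,v,z,s)[:2] for u,v in zip(xs,ys)],dtype=np.float32)
        print(round(r['confidence'],2),np.round(r['box']),cv2.minAreaRect(P*1000))
    print(s['time_s'],s['eef_pos'],need(yaw,s),s['contact_force'])
E
python3 - <<'E'
from h import *
wmask('stone',0.02,-85.5,'w3.png')
E
```

```text
Traceback (most recent call last):
  File "h.py", line 28, in wmask
    P=np.array([watz(u,v,z,s)[:2] for u,v in zip(xs,ys)],dtype=np.float32)
                ~~~~^^^^^^^^^
  File "h.py", line 15, in watz
    s=s or env.state();m=env.camera_model('wrist');M=np.array(m['mount'])
                         ~~~~~~~~~~~~~~~~^^^^^^^^^
ValueError: time passes only in moves, steps and waits
```

View pics/w3.png

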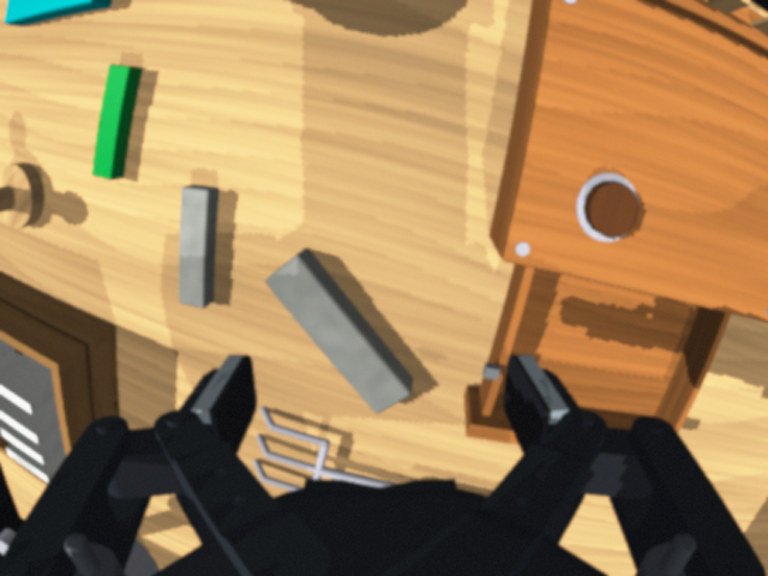

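The arm hardly moved, so I suspect a joint limit.

```bash
python3 - <<'E'
from h import *
s=env.state();print(s['qpos'],s['contact_force'],s['joint_velocities'],need(-85.5,s))
E
python3 - <<'E'
from h import *
print(env.camera_model('wrist')['fx'])
E
```

```text
[ 0.26021593 -0.01910748 -0.02613149  1.57555214  0.13418412  3.14070734] [-0.14196336  0.42323828 -0.03818909] [ 0.00224738 -0.00063776  0.00046739  0.00014507 -0.00111111 -0.00022612] [-0.0415312  -0.0108869  -0.05777155]
297.3186396354542
```

Joint 6 is at its +3.14 limit. I'll use the equivalent grasp half a turn round, at yaw +94.5°, and unwind first.

Request:
drive_tool --travel '[[0, 0, 0], [0, 0, 0], [0, 0, 0], [0, 0, 0], [0, 0, 0], [0, 0, 0], [0, 0, 0], [0, 0, 0], [0, 0, 0], [0, 0, 0]]' --dr '[[0, 0, 0.045], [0, 0, 0.045], [0, 0, 0.045], [0, 0, 0.045], [0, 0, 0.045], [0, 0, 0.045], [0, 0, 0.045], [0, 0, 0.045], [0, 0, 0.045], [0, 0, 0.045]]'

```text
time_s: 8.05
eef_pos: [0.4788, 0.1676, 0.1865]
ee_rot: [0.995, 0.08, -0.067, 0.011]
contact_force: [0.1, 0.0, 0.4]
grip_width: 1.002
```

Run:
```python
from h import *
s=env.state();print(s['qpos'],s['eef_pos'],need(94.5,s))
```

```text
[0.32974522 0.10929241 0.10580372 1.70167635 0.01243429 1.7399183 ] [0.47876215 0.16759713 0.18647484] [ 0.03924316 -0.02620924  0.47336098]
```

Request:
drive_tool --travel '[[-0.02, 0.07, 0], [-0.02, 0.07, 0], [-0.02, 0.07, 0], [-0.02, 0.07, 0], [-0.02, 0.07, 0], [-0.02, 0.07, 0], [-0.02, 0.07, 0], [-0.02, 0.07, 0], [-0.02, 0.07, 0], [-0.01, 0.05, 0]]' --dr '[[0, 0, 0.045], [0, 0, 0.045], [0, 0, 0.045], [0, 0, 0.045], [0, 0, 0.045], [0, 0, 0.045], [0, 0, 0.045], [0, 0, 0.045], [0, 0, 0.045], [0, 0, 0.045]]'

```text
time_s: 9.05
eef_pos: [0.429, 0.3442, 0.1864]
ee_rot: [0.683, 0.728, -0.042, 0.053]
contact_force: [-0.2, 0.7, -0.0]
grip_width: 1.001
```

```bash
sed -i "s/m=env.camera_model('wrist');M/m=WM;M/" h.py; echo "WM=env.camera_model('wrist')" >> h.py
python3 - <<'E'
from h import *
wmask('stone',0.02,94.5,'w4.png')
E
```

```text
0.86 [332. 204.  35.  82.] ((516.96240234375, 439.7350769042969), (29.75383758544922, 105.59546661376953), 88.65924072265625)
0.67 [250. 124.  29.  93.] ((432.0255126953125, 336.7659912109375), (100.9472427368164, 26.91692352294922), 5.992960453033447)
0.66 [104.  85. 104.  98.] ((398.57293701171875, 201.10617065429688), (145.21041870117188, 46.76872634887695), 52.47103500366211)
9.05 [0.42904512 0.34423004 0.18643988] [0.04252569 0.00667553 0.00478878] [-0.16749185  0.65381319 -0.01070825]
```

View pics/w4.png

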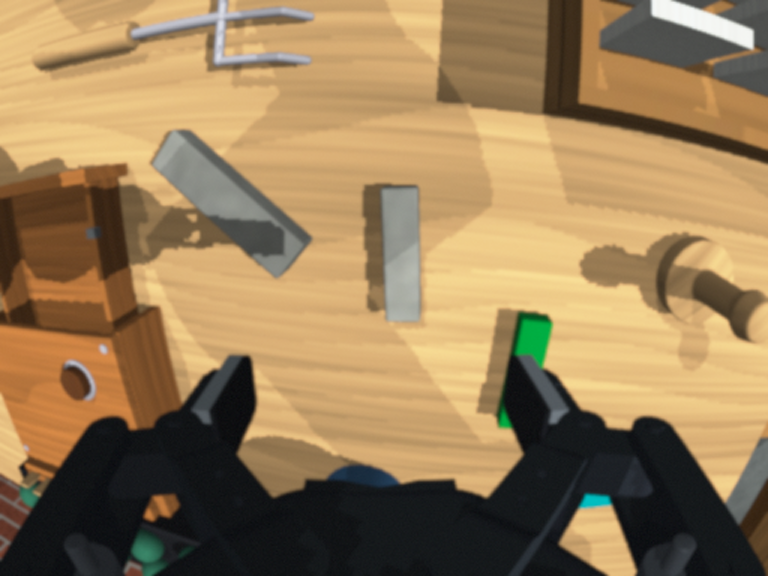

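The wrist view shows the wanted bar at (401,253) (1.5x). Its measured centre is (0.432, 0.3368) with yaw about 5°, which agrees with both fixed cameras. I'm levelling the tool and descending.

Request:
drive_tool --travel '[[0.004, -0.01, -0.05], [0.004, -0.01, -0.05], [0.004, -0.01, -0.05], [0, 0, -0.05], [0, 0, -0.05], [0, 0, -0.05], [0, 0, -0.05], [0, 0, -0.05], [0, 0, 0], [0, 0, 0]]' --dr '[[0.01, 0.002, 0.001], [0.01, 0.002, 0.001], [0.01, 0.002, 0.001], [0.01, 0.002, 0.001], [0, 0, 0], [0, 0, 0], [0, 0, 0], [0, 0, 0], [0, 0, 0], [0, 0, 0]]'

```text
time_s: 10.15
eef_pos: [0.4319, 0.335, 0.0811]
ee_rot: [0.688, 0.726, -0.004, -0.0]
contact_force: [-0.9, -0.4, -0.8]
grip_width: 1.003
```

Run:
```python
from h import *
wmask('stone',0.02,95,'w5.png')
```

```text
0.75 [ 17.  89. 151. 136.] ((398.09674072265625, 200.46466064453125), (145.9554443359375, 50.15058898925781), 52.52360916137695)
0.65 [233. 133.  40. 132.] ((431.844482421875, 336.33636474609375), (100.1794204711914, 25.784954071044922), 5.8751654624938965)
0.65 [346. 245.  46.  60.] ((493.66351318359375, 438.8221435546875), (30.682636260986328, 63.73404312133789), 86.6753921508789)
0.59 [374. 346.  54.  38.] ((628.35888671875, 525.3867797851562), (106.20628356933594, 39.71887969970703), 48.93512725830078)
10.15 [0.4318864  0.3349894  0.08112651] [ 0.00202124 -0.00191732  0.01069945] [-0.85358739 -0.40054892 -0.81511428]
```

View pics/w5.png

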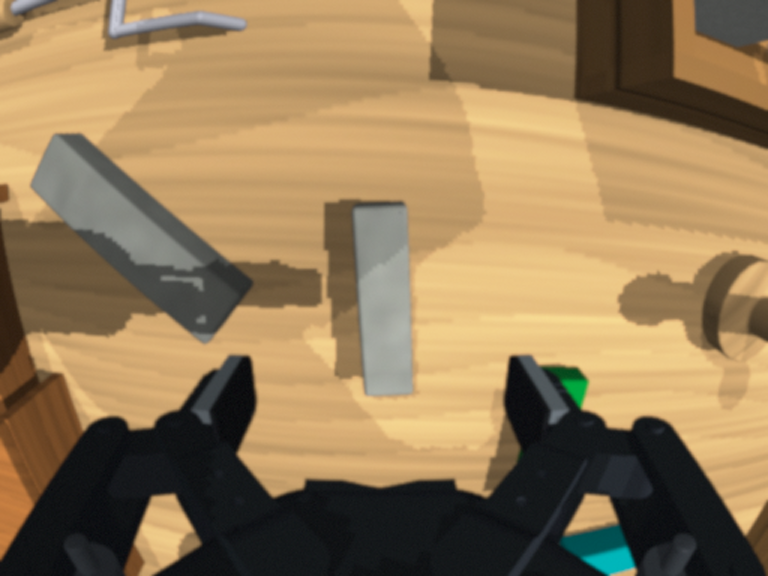

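Request:
drive_tool --travel '[[0, 0.006, -0.04], [0, 0, -0.05], [0, 0, -0.05], [0, 0, -0.05], [0, 0, -0.04], [0, 0, -0.03], [0, 0, -0.02], [0, 0, 0], [0, 0, 0], [0, 0, 0]]' --dr '[[0.002, -0.002, 0.007], [0, 0, 0.006], [0, 0, 0], [0, 0, 0], [0, 0, 0], [0, 0, 0], [0, 0, 0], [0, 0, 0], [0, 0, 0], [0, 0, 0]]'

```text
time_s: 11.25
eef_pos: [0.4319, 0.3368, 0.0056]
ee_rot: [0.671, 0.741, 0.001, 0.0]
contact_force: [-0.3, 0.3, 1.4]
grip_width: 1.002
```

Request:
drive_tool --travel '[[0, 0, 0], [0, 0, 0], [0, 0, 0], [0, 0, 0], [0, 0, 0], [0, 0, 0], [0, 0, 0], [0, 0, 0], [0, 0, 0], [0, 0, 0]]' --dr '[[0, 0, 0], [0, 0, 0], [0, 0, 0], [0, 0, 0], [0, 0, 0], [0, 0, 0], [0, 0, 0], [0, 0, 0], [0, 0, 0], [0, 0, 0]]' --grip -1 --force 50

```text
time_s: 12.25
eef_pos: [0.4328, 0.3375, 0.0073]
ee_rot: [0.671, 0.741, 0.002, 0.0]
contact_force: [-0.4, -0.9, 0.9]
grip_width: 0.287
```

The grip holds at about 25 mm opening, which fits the 26 mm stone. I'm lifting.

Request:
drive_tool --travel '[[0, 0, 0.04], [0, 0, 0.08], [0, 0, 0.1], [0, 0, 0.1], [0, 0, 0.1], [0, 0, 0.1], [0, 0, 0.06], [0, 0, 0], [0, 0, 0], [0, 0, 0]]' --dr '[[0, 0, 0], [0, 0, 0], [0, 0, 0], [0, 0, 0], [0, 0, 0], [0, 0, 0], [0, 0, 0], [0, 0, 0], [0, 0, 0], [0, 0, 0]]'

```text
time_s: 13.25
eef_pos: [0.4304, 0.3356, 0.1595]
ee_rot: [0.672, 0.741, 0.001, 0.0]
contact_force: [-0.7, 0.4, -2.4]
grip_width: 0.292
```

Run:
```python
from h import *
s=env.state()
save('w6.png',env.grab_frame('wrist'),1.2)
t=env.grab_frame('top');save('t6.png',t,1.5);save('s6.png',env.grab_frame('scene')[100:300,150:400],3)
for r in env.silhouettes('top','tray'):print(r['confidence'],r['box'])
print(s['eef_pos'],need(95.9,s),s['contact_force'],s['grip_width'],s['qpos'])
```

```text
0.85 [256.4, 198.8, 63.0, 48.1]
[0.43036662 0.33555723 0.15945878] [-0.0002265   0.00025421  0.00148161] [-0.68413223  0.41628794 -2.36565089] 0.29172280322350114 [6.62204953e-01 6.02507900e-02 8.89517518e-03 1.51837322e+00
 6.76591159e-05 5.63885173e-01]
```

View pics/w6.png

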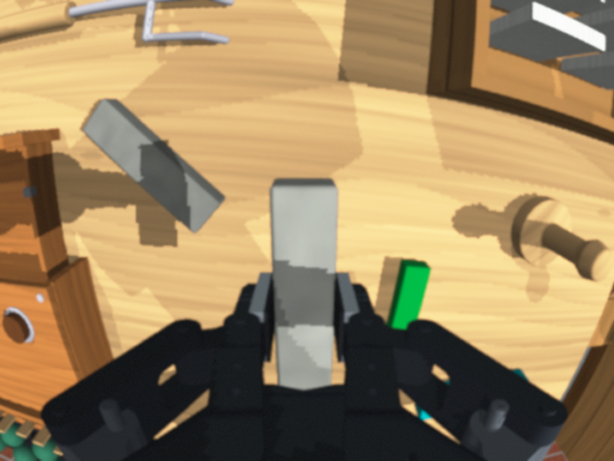

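View pics/t6.png

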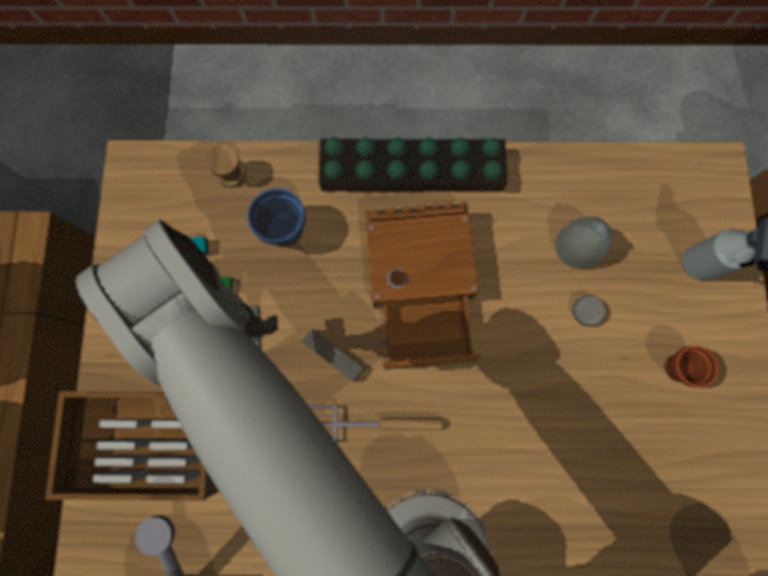

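View pics/s6.png

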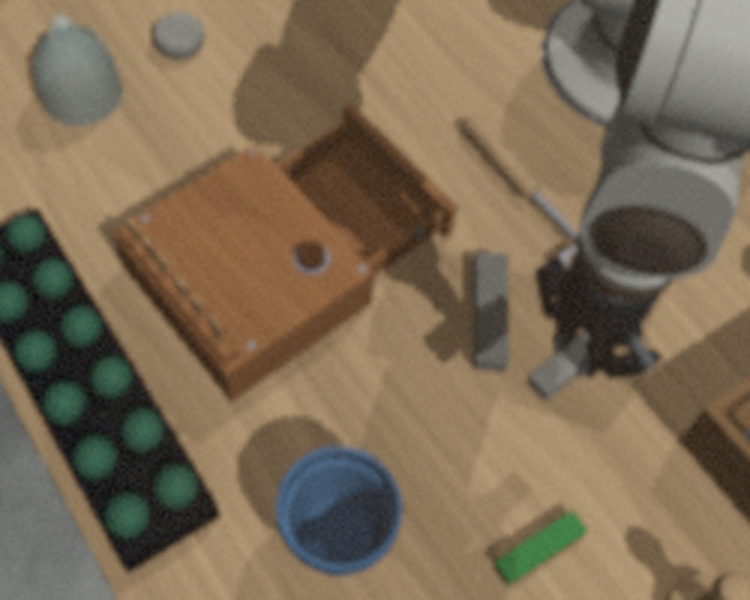

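The stone is held level between the pads. In the top picture the drawer is out, with its front wall running from (385,366) to (478,358). I'll check the floor middle numerically.

Run:
```python
from h import *
for u,v,z in((385,366,.062),(478,358,.062),(428,333,.01)):print(np.round(atz('top',u/1.5,v/1.5,z),4))
for p in((.457,.0035,.01),):print(np.array(proj('top',p))*1.5,(np.array(proj('scene',p))-[150,100])*3)
# refined from pad (wrist/top/scene mean .556,.0653), yaw 4.9deg
a=np.radians(4.9);X=np.array([np.cos(a),np.sin(a)]);Y=np.array([-X[1],X[0]])
print(np.array([.556,.0653])+X*(-45-61)/1000-Y*.055)
```

```text
[0.375  0.0887 0.062 ]
[ 0.3922 -0.1008  0.062 ]
[ 0.4488 -0.0033  0.01  ]
[424.80249786 329.21365359] [351.10466616 211.7593531 ]
[0.45508533 0.00144681]
```

Request:
drive_tool --travel '[[0.004, -0.05, 0], [0.008, -0.1, 0], [0.008, -0.1, 0], [0.008, -0.1, 0], [0.008, -0.1, 0], [0.008, -0.1, 0], [0.008, -0.1, 0], [0.008, -0.1, 0], [0.008, -0.1, 0], [0.008, -0.1, 0]]' --dr '[[0, 0, -0.001], [0, 0, -0.001], [0, 0, -0.001], [0, 0, -0.001], [0, 0, -0.001], [0, 0, 0], [0, 0, 0], [0, 0, 0], [0, 0, 0], [0, 0, 0]]'

```text
time_s: 14.45
eef_pos: [0.4458, 0.085, 0.155]
ee_rot: [0.677, 0.736, -0.003, -0.001]
contact_force: [0.5, -1.0, -2.4]
grip_width: 0.285
```

Run:
```python
from h import *
s=env.state();p=s['eef_pos'];print(p,need(94.8,s),(np.array([.458,.002,.1])-p)/.25)
```

```text
[0.44575588 0.08502704 0.15499841] [ 0.00118822 -0.00154446 -0.00022402] [ 0.04897648 -0.33210818 -0.21999363]
```

Request:
drive_tool --travel '[[0.013, -0.08, 0], [0.013, -0.08, 0], [0.013, -0.08, 0], [0.01, -0.07, 0], [0, -0.02, -0.04], [0, 0, -0.06], [0, 0, -0.06], [0, 0, -0.04], [0, 0, 0], [0, 0, 0]]' --dr '[[0.001, -0.001, 0], [0, 0, 0], [0, 0, 0], [0, 0, 0], [0, 0, 0], [0, 0, 0], [0, 0, 0], [0, 0, 0], [0, 0, 0], [0, 0, 0]]'

```text
time_s: 15.45
eef_pos: [0.4531, -0.0054, 0.0975]
ee_rot: [0.679, 0.734, -0.003, -0.002]
contact_force: [0.5, -1.0, -0.9]
grip_width: 0.293
```

Run:
```python
from h import *
s=env.state();p=s['eef_pos'];print(p,need(94.8,s),(np.array([.458,.002,.018])-p)/.25)
save('w7.png',env.grab_frame('wrist'),1.2);save('t7.png',env.grab_frame('scene')[100:250,180:340],4)
```

```text
[ 0.45307394 -0.00542273  0.09746021] [ 0.00037452 -0.00209444  0.00157789] [ 0.01970422  0.02969093 -0.31784085]
```

View pics/w7.png

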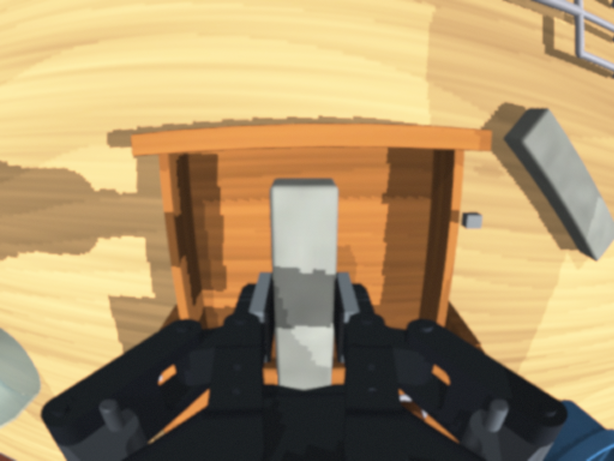

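View pics/t7.png

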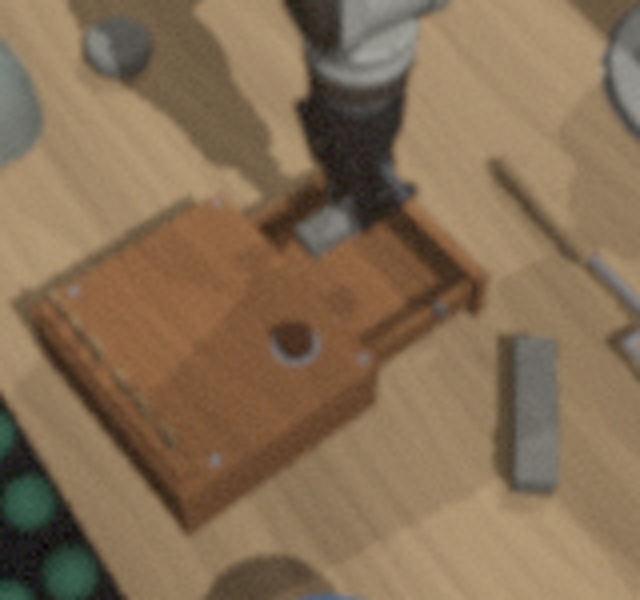

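In the wrist view the stone hangs over the drawer floor between the walls, with the front wall's inner edge at about (311,149). I'll measure the walls.

Run:
```python
from h import *
s=env.state()
for n,u,v,z in(('frontin',305,149,.062),('Lside',455,200,.047),('Rside',172,200,.047)):print(n,watz(u/1.2,v/1.2,z,s))
```

```text
frontin [ 0.39414445 -0.00940058  0.062     ]
Lside [0.41562956 0.08147905 0.047     ]
Rside [ 0.42906575 -0.08441192  0.047     ]
```

Request:
drive_tool --travel '[[0.02, 0.03, 0], [0, 0, -0.04], [0, 0, -0.05], [0, 0, -0.05], [0, 0, -0.05], [0, 0, -0.04], [0, 0, -0.03], [0, 0, -0.01], [0, 0, 0], [0, 0, 0]]' --dr '[[0, -0.002, 0.001], [0, 0, 0], [0, 0, 0], [0, 0, 0], [0, 0, 0], [0, 0, 0], [0, 0, 0], [0, 0, 0], [0, 0, 0], [0, 0, 0]]'

```text
time_s: 16.55
eef_pos: [0.4587, 0.0029, 0.0245]
ee_rot: [0.677, 0.736, -0.0, 0.001]
contact_force: [0.4, 0.2, -1.8]
grip_width: 0.289
```

Request:
drive_tool --travel '[[0, 0, -0.008], [0, 0, -0.008], [0, 0, -0.006], [0, 0, -0.004], [0, 0, 0], [0, 0, 0], [0, 0, 0], [0, 0, 0], [0, 0, 0], [0, 0, 0]]' --dr '[[0, 0, 0], [0, 0, 0], [0, 0, 0], [0, 0, 0], [0, 0, 0], [0, 0, 0], [0, 0, 0], [0, 0, 0], [0, 0, 0], [0, 0, 0]]'

```text
time_s: 17.55
eef_pos: [0.4598, 0.0029, 0.0191]
ee_rot: [0.677, 0.736, 0.001, 0.002]
contact_force: [-0.1, -0.1, -2.0]
grip_width: 0.29
```

Request:
drive_tool --travel '[[-0.004, 0, -0.006], [0, 0, -0.004], [0, 0, 0], [0, 0, 0], [0, 0, 0], [0, 0, 0], [0, 0, 0], [0, 0, 0], [0, 0, 0], [0, 0, 0]]' --dr '[[0, 0, 0], [0, 0, 0], [0, 0, 0], [0, 0, 0], [0, 0, 0], [0, 0, 0], [0, 0, 0], [0, 0, 0], [0, 0, 0], [0, 0, 0]]'

```text
time_s: 18.55
eef_pos: [0.4593, 0.003, 0.0173]
ee_rot: [0.677, 0.736, 0.002, 0.002]
contact_force: [-1.0, -0.0, -0.1]
grip_width: 0.287
```

The weight has come off the tool (-2.0 to -0.1 N), so the stone is on the floor. I'm releasing, then going straight up.

Request:
drive_tool --travel '[[0, 0, 0], [0, 0, 0], [0, 0, 0], [0, 0, 0], [0, 0, 0], [0, 0, 0], [0, 0, 0], [0, 0, 0], [0, 0, 0], [0, 0, 0]]' --dr '[[0, 0, 0], [0, 0, 0], [0, 0, 0], [0, 0, 0], [0, 0, 0], [0, 0, 0], [0, 0, 0], [0, 0, 0], [0, 0, 0], [0, 0, 0]]' --grip 0.4

```text
time_s: 19.55
eef_pos: [0.4595, 0.003, 0.0175]
ee_rot: [0.677, 0.736, 0.002, 0.003]
contact_force: [0.1, -1.0, -0.1]
grip_width: 0.701
```

Request:
drive_tool --travel '[[0, 0, 0.03], [0, 0, 0.05], [0, 0, 0.08], [0, 0, 0.1], [0, 0, 0.1], [0, 0, 0.1], [0, 0, 0.1], [0, 0, 0.05], [0, 0, 0], [0, 0, 0]]' --dr '[[0, 0, 0], [0, 0, 0], [0, 0, 0], [0, 0, 0], [0, 0, 0], [0, 0, 0], [0, 0, 0], [0, 0, 0], [0, 0, 0], [0, 0, 0]]'

```text
time_s: 20.55
eef_pos: [0.4586, 0.0029, 0.183]
ee_rot: [0.677, 0.736, 0.003, 0.004]
contact_force: [0.2, 0.3, -0.4]
grip_width: 0.698
```

Run:
```python
from h import *
wmask('stone',0.03,94.8,'w8.png')
save('t8.png',env.grab_frame('scene')[80:250,160:340],4)
for r in env.recognise('top','cloche'):print(r)
```

```text
0.85 [378.  80.  86. 104.] ((401.2711486816406, 192.90997314453125), (146.22396850585938, 44.2513427734375), 52.405029296875)
0.64 [236. 119.  30.  98.] ((458.7912292480469, 2.2888641357421875), (101.12928009033203, 27.628145217895508), 5.098784923553467)
0.63 [500. 223.  11.  34.] ((537.6170654296875, 400.8607482910156), (73.54627227783203, 26.67571449279785), 31.105335235595703)
0.61 [501. 275.  11.  26.] ((635.3857421875, 466.58489990234375), (73.6384048461914, 25.652973175048828), 36.073341369628906)
20.55 [0.4585883  0.00293125 0.18295148] [0.00033538 0.00328225 0.00040978] [ 0.15895146  0.32507935 -0.39193184]
{'box': [369.7, 143.6, 38.4, 39.9], 'confidence': 0.58}
```

View pics/w8.png

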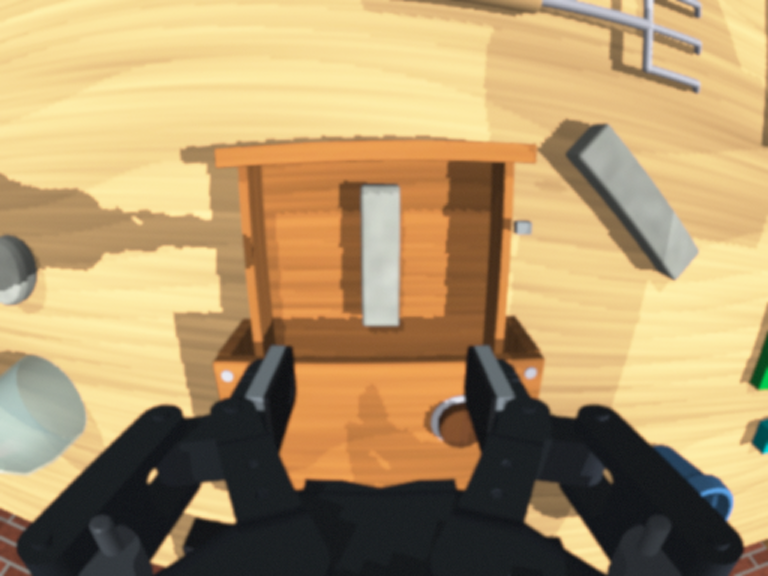

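View pics/t8.png

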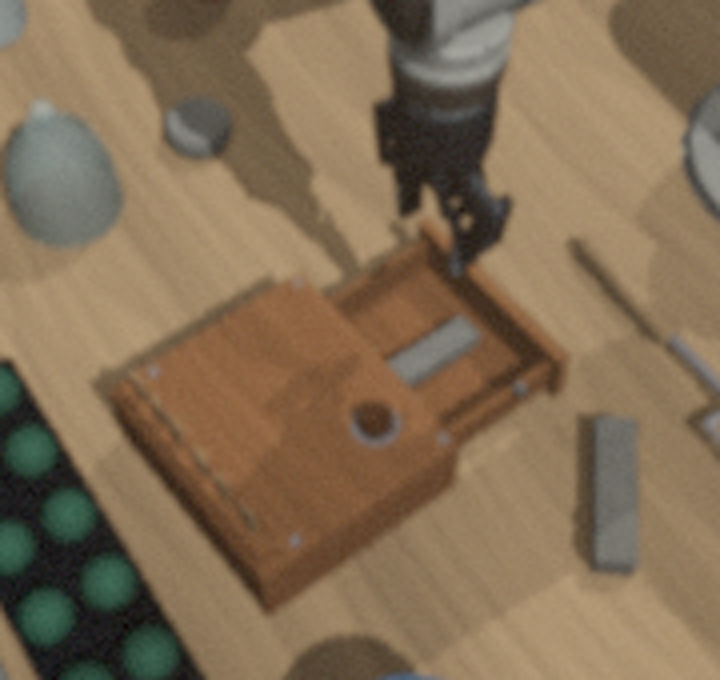

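The stone lies flat in the middle of the open drawer at wrist (380,255), measured at (0.459, 0.002). The gripper is clear, and the cloche is standing where it was. I'm handing in.

```bash
python3 -c "
from workcell import env
print(env.sign_off())"
```

```text
the job is handed in; nothing more can be done
None
```

I pressed the pad and the drawer sprang open. I then picked the smaller grey bar, laid it on the drawer floor, let go and backed off. The job was handed in at about 21 s; `sign_off` gave no verdict.

- **Stone:** the last wrist view puts its centre at (0.459, 0.002), about 3 mm from my estimate of the tray point at (0.456, 0.002). It measures 101 x 28 mm, lies along the drawer, and looks flat and clear of the walls.
- **Drawer:** it still looks fully out in the last pictures. I did not measure its travel then, but the front wall measured just before placing fitted the full opening.
- **Cloche:** it is upright, with its detected box centre about 1 pixel from where it started.
- **Gripper:** it was clear of everything, at 0.18 m, when I handed in.

**What went wrong on the way:** joint 6 hit its range limit while I was moving to the stone. The arm held there, and I switched to the equivalent grasp half a turn round. My state readings showed no excessive forces, but I do not know whether the judge counts touching the limit as passing the joint's range.

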